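# Pack the scan targets and clip the case shut

## Robot

A 6-joint arm with a two-finger parallel gripper is mounted at the origin on the work surface. World frame = base frame: x ahead of the robot, y to its left, z up, the work surface at z = 0. Lengths are in mm, angles in rad, forces in N, time in s.
With the tool pointing down it reaches from about 300 to 850 mm from the base axis. Payload 5.4 kg.
Tool frame: the origin (TCP) lies on the centre line of the jaws, within the pads' length; the fingertips stand 17 mm ahead of it and the grasp point (between the pads) lies 2 mm behind it; z points along the fingers, y is the line along which they close (so a half turn about z gives the same grasp; the last joint's range is limited). The gripper opens to 85 mm and grips with 20 to 120 N. Pads are 22 mm wide; open, the fingers measure 114 mm over their backs; the gripper's body (76 mm by 85 mm) begins 54 mm behind the grasp point. The pads swing forward as they close: fully open they stand 13 mm farther back than shut.
Start: joints at [1.026, 0.158, 1.597, -0, 1.386, -0.21], TCP at [188.943, 543.053, 248.299] pointing down, gripper open.
Joint ranges: [-2.91, 2.91], [-0.94, 2.29], [0.18, 2.7], [-1.29, 4.43], [0.17, 2.64], [-3, 3]. Speed limits (rad/s): [2.57, 2.57, 3.14, 3.14, 3.14, 3.14].

## Interface

Orientations are given as a unit quaternion [x, y, z, w].
In Python, from station import manip, vision, ticket gives the robot as it stands.
- The arm moves only by the tool arm_command, never from a script. Its arguments are lists of equal length, an entry for each row: "turn": the turn, a rotation vector about the world's x, y, z in rad, a list of three; "slide": the shift along the world's x, y, z in m, a list of three; "jaw": the opening, from 0 (shut) to 1 (fully open). A call has 1 to 20 rows; each row shifts and turns the commanded pose from where the row before left it; what a row does not reach is not made up. A row lasts 1/8 s, in which the tool goes at most 62.5 mm and 10.7 degrees, less where a joint would pass 70% of its speed; a pose out of reach is approached as far as the arm can. A call is refused whole if a number of a shift passes 0.0625 or a number of a turn 0.188, either way. A call with a gripper value outside its range is refused whole. The fingers move at their own pace and stop on an object; "newtons" is the grip in N (left out, the last holds). Time passes only in rows, so rows that do not move let the fingers close. It gives the time, the measured TCP pose, the force, the opening and the grip force at its end, in the units of the state.
- manip.read_state(): the state, without advancing time (a new reading comes with each control period).
- vision.get_image(name): name is "scene" or "side" or "wrist"; returns (picture, depth): 420x560x3 uint8, red, green, blue; 420x560 float32, mm along the optical axis (not along the pixel's ray), 0 where there is no reading.
- vision.camera_info(name): a dict with "fx", "fy", "cx", "cy" (pixels), "R" (3x3) and "t" (3): a world point X has camera coordinates R X + t. Camera axes: x right, y down, z forward; pixel columns grow to the right and rows downward; lengths in mm; the calibration is good to about 2 mm. A picture is of the moment at which its call begins: read the wrist's pose just before it. camera_info takes no time and is no camera call; for the wrist camera it gives the pose at the moment of the call.
- ticket.close_job(): hands the job in; it is judged then, once.
The state is a dict: "time": time; "joint_pos": joint angles; "dq": joint speeds; "tau": joint torques, N m; "tool_pos": TCP position; "eef_rot": TCP orientation; "force": force on the tool from outside, world axes, zero at the start; "moment": the same for the moment, N m; "gripper_width": finger opening in mm; "grasp_force": force on a finger pad.
Only numpy, scipy, OpenCV 4.12 (cv2) and the standard library are available. Lean on these libraries where they do the work, as an engineer would, in place of code of your own. Each camera call takes 0.05 s, during which the arm holds its last target. There are 200 camera calls.

## Task

Put the 3D scanner's target paddles away: lift every paddle that hangs on the peg stand off its peg and stand it upright, all the way down, in a free slot of the grey case. When all are in, lay the blue lid squarely on the case so that it sits fully down on the rim, its clips still up, and only then flip its four orange side clips fully down against the case, in any order. Leave the mug, mouse and tape roll where they are.

Things in the scene. Friction and masses are not known exactly. Their poses are not given: they have to be found in the camera images.
- case: Grey open case, fixed, 156 (its x) x 120 (y) x 108 mm high, walls 4 mm. Origin: centre of underside, z up. Black insert inside, top 50 mm above the underside, with 4 slots centred at case x = -54, -18, 18, 54 mm, y = 0; each 18 mm wide (x), 64 mm long (y), slot floor 4 mm above the underside. Any paddle fits any slot.
- lid: Loose blue lid, 0.3 kg: plate 160 (its x) x 124 (y) x 6 mm. Origin: centre of plate's underside, which lands on the case rim, x along case x, either way round. Below it an 8 mm deep plug (143 x 107 mm, lower half 138 x 102) enters the case mouth (148 x 112). On top a black grip ridge 18 mm wide (x), 70 long (y), top 36 mm above origin. None while held.
- stand: Fixed metal peg stand. Base 130 x 270 x 12 mm; rail 24 mm high on two end posts at its back, top 105 mm up. Origin at table level. From the rail's face (x = 14 mm) 4 flat pegs point to stand -x at y = -99, -33, 33, 99 mm: 10 wide, 8 thick, top 97 mm above the table, ending at x = -50 mm in a lip 6 mm thick and 6 mm high. Paddles hang at about x = -20 mm.
- paddle0: Red paddle, 12 thick (its x), 90 mm tall, 60 g; absent if None at the start; None while held. Origin: centre of lower edge, z up. Plate 50 wide (y) to z = 44 mm, then a window 20 wide, z = 44 to 70, between 5 mm bars, then a solid tab to z = 90, 30 wide like the bars. Hangs with the window's top edge on a peg: raise 12 mm, then draw off to stand -x.
- paddle1: Yellow paddle, 12 thick (its x), 90 mm tall, 60 g; absent if None at the start; None while held. Origin: centre of lower edge, z up. Plate 50 wide (y) to z = 44 mm, then a window 20 wide, z = 44 to 70, between 5 mm bars, then a solid tab to z = 90, 30 wide like the bars. Hangs with the window's top edge on a peg: raise 12 mm, then draw off to stand -x.
- paddle2: Green paddle, 12 thick (its x), 90 mm tall, 60 g; absent if None at the start; None while held. Origin: centre of lower edge, z up. Plate 50 wide (y) to z = 44 mm, then a window 20 wide, z = 44 to 70, between 5 mm bars, then a solid tab to z = 90, 30 wide like the bars. Hangs with the window's top edge on a peg: raise 12 mm, then draw off to stand -x.
- paddle3: White paddle, 12 thick (its x), 90 mm tall, 60 g; absent if None at the start; None while held. Origin: centre of lower edge, z up. Plate 50 wide (y) to z = 44 mm, then a window 20 wide, z = 44 to 70, between 5 mm bars, then a solid tab to z = 90, 30 wide like the bars. Hangs with the window's top edge on a peg: raise 12 mm, then draw off to stand -x.
- clip0 (a joint): Orange clip on the lid's -x edge, rad: 0 = fully down along the case wall (end stop), 1.57 = straight out, 2.4 = leaning up. Stays where left (friction 0.02 N m). Hinge runs along that edge, 80 mm from the lid's centre, 3 mm above its origin. Flap 40 mm wide, 34 long, 4 thick; when down, its inner face lies in the plane of the lid's edge.
- clip0_tip (a point): Free end (middle) of the clip on the lid's -x edge, 34 mm from its hinge.
- clip1 (a joint): Orange clip on the lid's +x edge, rad: 0 = fully down along the case wall (end stop), 1.57 = straight out, 2.4 = leaning up. Stays where left (friction 0.02 N m). Hinge runs along that edge, 80 mm from the lid's centre, 3 mm above its origin. Flap 40 mm wide, 34 long, 4 thick; when down, its inner face lies in the plane of the lid's edge.
- clip1_tip (a point): Free end (middle) of the clip on the lid's +x edge, 34 mm from its hinge.
- clip2 (a joint): Orange clip on the lid's +y edge, rad: 0 = fully down along the case wall (end stop), 1.57 = straight out, 2.4 = leaning up. Stays where left (friction 0.02 N m). Hinge runs along that edge, 62 mm from the lid's centre, 3 mm above its origin. Flap 40 mm wide, 34 long, 4 thick; when down, its inner face lies in the plane of the lid's edge.
- clip2_tip (a point): Free end (middle) of the clip on the lid's +y edge, 34 mm from its hinge.
- clip3 (a joint): Orange clip on the lid's -y edge, rad: 0 = fully down along the case wall (end stop), 1.57 = straight out, 2.4 = leaning up. Stays where left (friction 0.02 N m). Hinge runs along that edge, 62 mm from the lid's centre, 3 mm above its origin. Flap 40 mm wide, 34 long, 4 thick; when down, its inner face lies in the plane of the lid's edge.
- clip3_tip (a point): Free end (middle) of the clip on the lid's -y edge, 34 mm from its hinge.
- mug: White mug, bystander, 80 mm across, 90 mm high; origin under its centre.
- mouse: Black computer mouse, bystander, 100 x 58 mm, 34 mm high; origin under its centre.
- tape: Roll of pale tape lying flat, bystander, 100 mm across, 24 mm high; origin under its centre.

How it is judged:
By the outcome, as a careful person would: the job done as asked, in the order asked, and still so for the second after the job is handed in, with the robot touching nothing.
Of paddle0, paddle1, paddle2, paddle3 only 2 to 4 are there at a start; the rules pass over those that are not, and their reading is None.
At some moment in a run one of lid may be knocked a few centimetres aside while the robot is not near it.
It also fails if it takes over 210 s, if anything falls off the work surface, if the arm or the gripper's body presses on something with over 40 N, if the wrist force passes 120 N, or if a joint passes its speed limit or range.

## Working session

There is one attempt and no reset: what is moved stays moved. The work goes in short steps, Python scripts to look and compute and a tool call to move; the robot and the scene stay as the last step left them, time stands still between calls to the robot, and variables do not carry over. Pictures are saved under pics/ and viewed, at most 14 in all, crops included, and the job is handed in when it is done.

Besides the shell and the picture viewer there is one more tool, called after "Emit:" by a JSON object that holds its "method" and its "body". arm_command: Moves the arm, as the interface text tells. Its arguments: {"type":"object","properties":{"turn":{"type":"array","items":{"type":"array","items":{"type":"number"}}},"slide":{"type":"array","items":{"type":"array","items":{"type":"number"}}},"jaw":{"type":"array","items":{"type":"number"}},"newtons":{"type":"number"}},"required":["turn","slide","jaw"]}

```bash
mkdir -p pics; ls
cat > h.py <<'E'
import numpy as np, cv2
from station import manip, vision, ticket
def snap(name,fn=None):
    ci=vision.camera_info(name); im,d=vision.get_image(name)
    if fn: cv2.imwrite('pics/'+fn+'.png',im[:,:,::-1]); np.savez('pics/'+fn,im=im,d=d,R=ci['R'],t=ci['t'],k=[ci['fx'],ci['fy'],ci['cx'],ci['cy']])
    return im,d,ci
def cloud(fn):
    z=np.load('pics/'+fn+'.npz'); d=z['d']; fx,fy,cx,cy=z['k']
    v,u=np.mgrid[:d.shape[0],:d.shape[1]]
    P=np.dstack([(u-cx)/fx*d,(v-cy)/fy*d,d])
    W=(P-z['t'])@z['R']   # R^T (P-t)
    W[d==0]=np.nan
    return z['im'],W
E
python3 - <<'E'
from h import *
for n in('scene','side'):snap(n,n+'0')
s=manip.read_state();print(s)
for n in('scene','side'):
    im,W=cloud(n+'0');c=np.load('pics/'+n+'0.npz');print(n,-c['R'].T@c['t'],c['k'])
a=[cv2.imread(f'pics/{n}0.png') for n in('scene','side')]
E
```

```text
pics
{'time': 0.1, 'joint_pos': array([ 1.02590051e+00,  1.58991165e-01,  1.59809448e+00,  6.06191789e-06,
        1.38620776e+00, -2.10144605e-01]), 'dq': array([-3.81021558e-06, -1.33283443e-03, -3.18031699e-03, -9.19120786e-04,
        1.24874284e-03,  6.88027856e-04]), 'tau': array([-5.41545869e-04, -3.96992862e+01, -3.32336998e+01, -3.23645363e-04,
        4.24645550e-03, -1.06070271e-05]), 'tool_pos': array([188.68016671, 542.62344871, 247.41837269]), 'eef_rot': array([ 1.66595697e-01,  9.86024924e-01, -7.89391628e-04, -3.16230152e-04]), 'force': array([ 0.17969493,  0.09104772, -0.36792938]), 'moment': array([-0.01093278, -0.02990854,  0.05200749]), 'grasp_force': 0.0, 'gripper_width': 85.34209895698707}
scene [1230.94400811   96.47763724 1073.3417398 ] [508.07908851 508.07908851 272.83475435 203.45978192]
side [-233.72740428 -801.5242791   749.70486196] [515.84225026 515.84225026 272.90513722 208.89719058]
```

View pics/scene0.png

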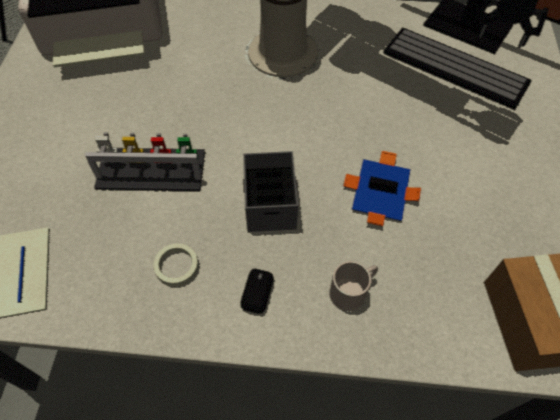

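View pics/side0.png

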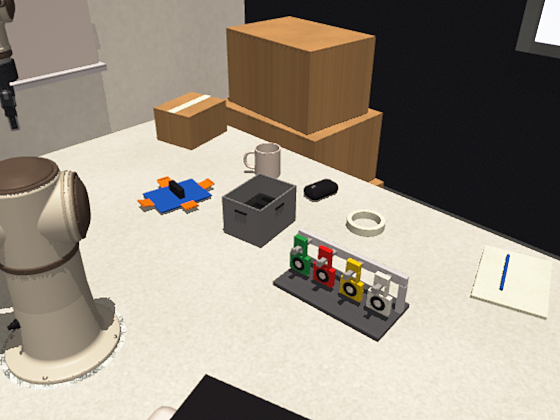

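Four paddles hang on the stand (scene px ~(103-185,145)), case at (270,190), lid at (383,190). I'll fit poses from the depth clouds.

```bash
cat > fit.py <<'E'
from h import *
def rect(p):
    c,s,a=cv2.minAreaRect(p[:,:2].astype(np.float32)); return np.round(c,1),np.round(s,1),round(a,2)
def masks(fn):
    im,W=cloud(fn); h=cv2.cvtColor(im,cv2.COLOR_RGB2HSV); return im,W,h[...,0].astype(int),h[...,1],h[...,2]
if __name__=='__main__':
  for n in('scene0','side0'):
    im,W,H,S,V=masks(n); x,y,z=W[...,0],W[...,1],W[...,2]
    print(n,'table z',np.nanmedian(z[(abs(x-500)<150)&(abs(y)<400)]))
    box=(x>200)&(x<800)
    m=box&(z>101)&(z<113)
    for nm,mm in(('case',m&(y>-140)&(y<140)),('rail',m&(y<-140)&(S<60))):
        if mm.sum()>10: print(nm,mm.sum(),rect(W[mm]),np.median(z[mm]))
    b=box&(H>100)&(H<128)&(S>150)&(y>100)&(z>0)
    print('lid',b.sum(),rect(W[b]),np.median(z[b]))
    o=box&(H>5)&(H<18)&(S>180)&(y>80)&(z>-5)
    k,l,st,c=cv2.connectedComponentsWithStats(o.astype(np.uint8))
    for i in range(1,k):
        if st[i,4]>20: print('clip',st[i,4],np.round(np.median(W[l==i],axis=0)),np.round(z[l==i].min()),np.round(z[l==i].max()),rect(W[l==i]))
    for nm,mm in(('red',((H<5)|(H>174))&(S>150)),('yel',(H>19)&(H<32)&(S>150)),('grn',(H>45)&(H<85)&(S>120))):
        mm=mm&box&(y<-100)&(z>20)
        if mm.sum()>5: print(nm,mm.sum(),np.round(np.nanmin(W[mm],0)),np.round(np.nanmax(W[mm],0)),rect(W[mm]))
E
python3 fit.py
```

```text
scene0 table z 3.068260174024898
case 535 (array([552.2,  14.7]), array([162.2, 119.9]), 8.84) 108.04405165582399
rail 646 (array([ 477.6, -304.3]), array([ 81.8, 269.4]), 4.56) 105.76573699726067
lid 2138 (array([364.6, 384.7]), array([173.7, 501. ]), 53.03) 14.899360384445496
clip 163 [395. 308.  20.] 12.0 29.0 (array([396.1, 307.6]), array([36.2, 35.8]), 81.73)
clip 163 [478. 215.  17.] 11.0 23.0 (array([477.4, 215. ]), array([32.7, 42.5]), 80.1)
clip 172 [503. 366.  21.] 14.0 31.0 (array([501.7, 365.8]), array([30.6, 41.2]), 79.93)
clip 161 [583. 276.  20.] 2.0 27.0 (array([583.6, 276. ]), array([40.5, 36.5]), 81.66)
red 148 [ 459. -294.   62.] [ 475. -244.  122.] (array([ 467.7, -268.8]), array([15.4, 50.4]), 2.99)
yel 150 [ 465. -365.   68.] [ 482. -315.  122.] (array([ 473.9, -339.7]), array([49.8, 16.7]), 89.57)
grn 125 [ 456. -230.   62.] [ 471. -180.  122.] (array([ 463.1, -205.2]), array([14.2, 49.6]), 1.89)
side0 table z 8.074273076164822
case 549 (array([552.6,  18.9]), array([164.9, 124.9]), 8.79) 106.65477520354766
rail 730 (array([ 477.2, -300.8]), array([ 80.1, 269.5]), 4.66) 104.75960732176641
lid 1024 (array([372. , 353.7]), array([161.4, 447.8]), 62.12) 15.129703490504943
clip 91 [496. 371.  22.] 13.0 46.0 (array([492. , 362.1]), array([66. , 35.6]), 59.45)
clip 85 [579. 274.  19.] 3.0 27.0 (array([580.3, 278.3]), array([44.7, 34.3]), 82.56)
clip 84 [393. 306.  20.] 4.0 27.0 (array([392.6, 308.9]), array([38.5, 33.7]), 80.34)
clip 92 [472. 215.  17.] 0.0 22.0 (array([471.9, 215.7]), array([37.3, 42. ]), 83.98)
red 456 [ 437. -410.   27.] [ 475. -198.  120.] (array([ 461.4, -304.3]), array([ 35.7, 212.1]), 9.4)
yel 487 [ 441. -361.   26.] [ 501. -310.  120.] (array([ 471.7, -335.3]), array([42.4, 45.8]), 42.05)
grn 383 [ 451. -254.   26.] [ 479. -179.  120.] (array([ 466.7, -215.5]), array([27., 76.]), 7.0)
```

Emit:
{"method": "arm_command", "body": {"turn": [[0, 0, 0.035], [0, 0, 0.035], [0, 0, 0.035], [0, 0, 0.035], [0, 0, 0.035], [0, 0, 0.035], [0, 0, 0.035], [0, 0, 0.035], [0, 0, 0.035], [0, 0, 0.035], [0, 0, 0.035], [0, 0, 0.035], [0, 0, 0], [0, 0, 0]], "slide": [[0.028, -0.044, 0.01], [0.028, -0.044, 0.01], [0.028, -0.044, 0.01], [0.028, -0.044, 0.01], [0.028, -0.044, 0.01], [0.028, -0.044, 0.01], [0.028, -0.044, 0.01], [0.028, -0.044, 0.01], [0.028, -0.044, 0.01], [0.028, -0.044, 0.01], [0.028, -0.044, 0.01], [0.028, -0.044, 0.01], [0, 0, 0], [0, 0, 0]], "jaw": [0.6, 0.6, 0.6, 0.6, 0.6, 0.6, 0.6, 0.6, 0.6, 0.6, 0.6, 0.6, 0.6, 0.6]}}

```text
time: 1.85
tool_pos: [524.6, 15.4, 367.7]
eef_rot: [-0.042, 0.999, 0.0, -0.001]
force: [-0.3, -0.1, -1.4]
gripper_width: 51.0
grasp_force: 0.0
```

Run:
```python
from h import *
s=manip.read_state();im,d,ci=snap('wrist','w1')
print(s['time'],s['tool_pos'],s['eef_rot'],s['joint_pos'].round(2),s['gripper_width'],s['force'])
print('cam',-np.array(ci['R']).T@ci['t'],ci['R'])
```

```text
1.85 [524.56187647  15.39141592 367.6863203 ] [-4.23783026e-02  9.99101370e-01  3.58909370e-04 -6.34835137e-04] [-0.2  -0.02  1.56  0.    1.61 -1.86] 51.047992046641085 [-0.25617088 -0.10459948 -1.42883461]
cam [450.94843584   8.92871168 492.67211515] [[-0.08543517  0.99634195  0.00188369]
 [ 0.95277792  0.08114637  0.2926252 ]
 [ 0.29140191  0.02679522 -0.95622536]]
```

View pics/w1.png

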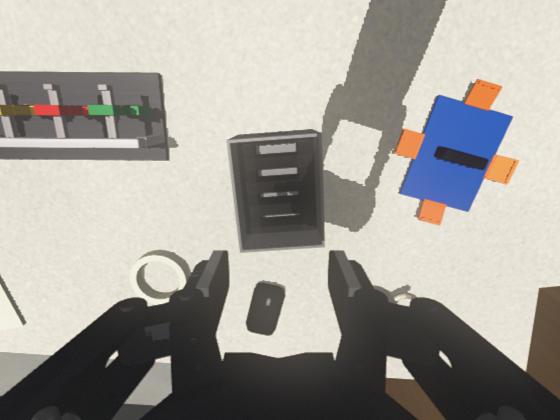

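Wrist view: case mouth at (228-323, 130-250) with four slots at (278,148..215), stand upper left, lid upper right with ridge at (462,157).

```bash
cat > lid.py <<'E'
from h import *
import sys
from fit import rect,masks
def lid(fn):
    im,W,H,S,V=masks(fn); z=W[...,2]
    b=((H>100)&(H<128)&(S>150)&(z>0)).astype(np.uint8)
    k,l,st,c=cv2.connectedComponentsWithStats(b); i=1+np.argmax(st[1:,4])
    print('lid',st[i,4],rect(W[l==i]),np.median(z[l==i]))
    o=((H>5)&(H<18)&(S>180)&(z>-5)).astype(np.uint8)
    k,l,st,c=cv2.connectedComponentsWithStats(o)
    for i in range(1,k):
        if st[i,4]>60: print('clip',st[i,4],np.round(np.median(W[l==i],axis=0)),np.round(np.percentile(z[l==i],[3,97])),rect(W[l==i]))
if __name__=='__main__': lid(sys.argv[1])
E
python3 lid.py w1
python3 - <<'E'
from fit import *
im,W,H,S,V=masks('w1');x,y,z=W[...,0],W[...,1],W[...,2]
print('table',np.nanmedian(z[20:60,200:330]))
m=((z>100)&(z<116)&(abs(y-16)<90)&(abs(x-552)<110)); 
m[250:]=0
print(m.sum(),rect(W[m]),np.nanmedian(z[m]))
k=np.load('pics/w1.npz')
# points at nominal z=108 plane from outer corners
fx,fy,cx,cy=k['k'];c=-k['R'].T@k['t']
# raw slot floor / insert points
m2=(z>-5)&(z<30)&(abs(y-16)<50)&(abs(x-552)<75);m2[250:]=0
kk,l,st,ce=cv2.connectedComponentsWithStats(m2.astype(np.uint8))
for i in range(1,kk):
    if st[i,4]>20: print('slot',st[i,4],np.round(np.nanmedian(W[l==i],0),1),rect(W[l==i]))
# stand
for nm,mm in(('red',((H<5)|(H>174))&(S>150)),('yel',(H>19)&(H<32)&(S>150)),('grn',(H>45)&(H<85)&(S>120))):
    mm=mm&(z>105)&(y<-100)
    print(nm,mm.sum(),rect(W[mm]),np.nanmedian(z[mm]))
m=(z>101)&(z<109)&(y<-130)&(S<60);print('rail',rect(W[m]),np.nanmedian(z[m]))
E
```

```text
lid 5999 (array([488.9, 293.6]), array([122.2, 154.8]), 80.09) 13.606609543377456
clip 616 [396. 309.  18.] [15. 24.] (array([397.4, 309.8]), array([38.4, 32.6]), 80.12)
table -0.5547713949044439
1481 (array([554.6,  18.5]), array([156.6, 120.2]), 9.05) 107.01626865948833
slot 86 [ 4.794e+02 -1.960e+01 -4.000e-01] (array([478. , -12.2]), array([ 5.1, 41.8]), 8.21)
slot 453 [504.9  10.6   3.7] (array([502.9,  10.5]), array([14.9, 64.2]), 8.97)
slot 378 [542.3  16.1   3.9] (array([540. ,  16.4]), array([12. , 64.2]), 8.78)
slot 321 [579.4  22.5   7. ] (array([576.5,  22.2]), array([11.1, 64.2]), 7.86)
slot 263 [616.1  28.8  14. ] (array([612.5,  27.9]), array([10.6, 64.2]), 7.86)
red 240 (array([ 468.9, -266. ]), array([10.3, 30.6]), 4.9) 116.10086746262859
yel 7 (array([ 475.9, -322.5]), array([5.7, 2. ]), 1.19) 115.07325402771588
grn 1 (array([ 460.5, -215.1]), array([0., 0.]), 0.0) 116.03064455780036
rail (array([ 476.4, -254.9]), array([ 75.8, 178.1]), 4.4) 103.80861503858586
```

Emit:
{"method": "arm_command", "body": {"turn": [[0, 0, 0], [0, 0, 0], [0, 0, 0], [0, 0, 0], [0, 0, 0], [0, 0, 0], [0, 0, 0], [0, 0, 0]], "slide": [[-0.009, -0.047, -0.012], [-0.009, -0.047, -0.012], [-0.009, -0.047, -0.012], [-0.009, -0.047, -0.012], [-0.009, -0.047, -0.012], [-0.009, -0.047, -0.012], [0, 0, 0], [0, 0, 0]], "jaw": [0.6, 0.6, 0.6, 0.6, 0.6, 0.6, 0.6, 0.6]}}

```text
time: 2.9
tool_pos: [471.2, -265.5, 296.4]
eef_rot: [-0.043, 0.999, 0.0, 0.0]
force: [0.5, 1.0, -0.2]
gripper_width: 51.1
grasp_force: 0.0
```

Run:
```python
from fit import *
s=manip.read_state();snap('wrist','w2')
print(s['time'],s['tool_pos'],s['eef_rot'],s['joint_pos'].round(2))
im,W,H,S,V=masks('w2');x,y,z=W[...,0],W[...,1],W[...,2]
m=(z>107)&(z<125)&(y<-130)&(x>440)&(x<500)
m[330:]=0
kk,l,st,ce=cv2.connectedComponentsWithStats(m.astype(np.uint8))
for i in range(1,kk):
    if st[i,4]>40: print('tab',st[i,4],ce[i].round(),np.round(np.nanmedian(W[l==i],0),1),rect(W[l==i]),im[l==i].mean(0))
```

```text
2.9 [ 471.21013866 -265.52806169  296.43206605] [-4.31673180e-02  9.99067806e-01  3.02788713e-04  9.64125560e-05] [-0.74  0.04  1.63  0.    1.47 -2.39]
tab 396 [148. 183.] [ 477.5 -400.4  115.8] (array([ 478.4, -401.4]), array([11.6, 30.4]), 4.16) [214.13131313 210.69444444 201.83333333]
tab 367 [211. 184.] [ 473.4 -335.9  116. ] (array([ 474.5, -335.9]), array([12.6, 29.8]), 4.81) [215.66212534 192.48228883  90.81743869]
tab 369 [277. 185.] [ 467.9 -266.7  116.1] (array([ 468.6, -266.5]), array([11.8, 29.3]), 4.6) [210.72357724  76.03794038  71.20325203]
tab 382 [338. 185.] [ 462.2 -202.9  116.1] (array([ 463. , -202.3]), array([11.9, 30. ]), 4.88) [71.09947644 96.96073298 70.44240838]
```

View pics/w2.png

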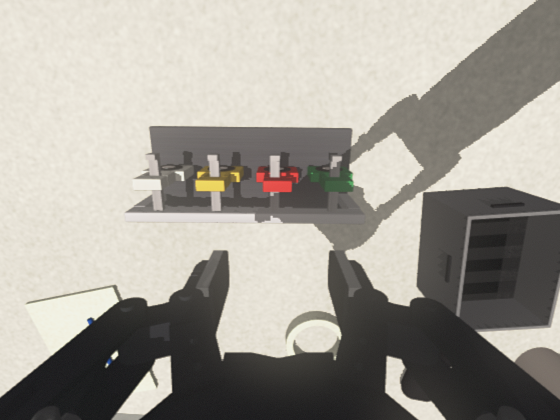

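Emit:
{"method": "arm_command", "body": {"turn": [[0, 0, 0], [0, 0, 0], [0, 0, 0], [0, 0, 0], [0, 0, 0], [0, 0, 0], [0, 0, 0], [0, 0, 0], [0, 0, 0], [0, 0, 0], [0, 0, 0]], "slide": [[-0.0025, -0.001, -0.048], [0, 0, -0.048], [0, 0, -0.048], [0, 0, -0.024], [0, 0, -0.024], [0, 0, 0], [0, 0, 0], [0, 0, 0], [0, 0, 0], [0, 0, 0], [0, 0, 0]], "jaw": [0.6, 0.6, 0.6, 0.6, 0.6, 0.6, 0, 0, 0, 0, 0], "newtons": 40}}

```text
time: 4.32
tool_pos: [469.5, -268.4, 106.1]
eef_rot: [-0.043, 0.999, -0.001, 0.001]
force: [0.9, 2.6, 6.0]
gripper_width: 29.1
grasp_force: 40.3
```

Emit:
{"method": "arm_command", "body": {"turn": [[0, 0, 0], [0, 0, 0], [0, 0, 0], [0, 0, 0], [0, 0, 0], [0, 0, 0], [0, 0, 0], [0, 0, 0], [0, 0, 0], [0, 0, 0]], "slide": [[0, 0, 0.006], [0, 0, 0.006], [0, 0, 0], [-0.015, -0.0012, 0], [-0.015, -0.0012, 0], [-0.015, -0.0012, 0], [-0.01, -0.001, 0], [0, 0, 0.05], [0, 0, 0.055], [0, 0, 0]], "jaw": [0, 0, 0, 0, 0, 0, 0, 0, 0, 0]}}

```text
time: 5.58
tool_pos: [415.3, -275.0, 226.7]
eef_rot: [-0.042, 0.999, -0.004, 0.004]
force: [0.8, -0.2, -1.4]
gripper_width: 29.6
grasp_force: 39.8
```

Run:
```python
from h import *
s=manip.read_state();snap('side','s1');im,d,ci=snap('wrist','w3')
print(s['time'],s['tool_pos'],s['eef_rot'],s['gripper_width'],s['force'])
a=cv2.imread('pics/s1.png')[60:340,230:430];b=cv2.imread('pics/w3.png')[100:380,140:420]
cv2.imwrite('pics/c1.png',np.hstack([cv2.resize(a,(400,560)),cv2.resize(b,(400,400))[:560] if 0 else cv2.copyMakeBorder(cv2.resize(b,(400,400)),0,160,0,0,0)]))
```

```text
5.575 [ 415.26296231 -275.01363461  226.70470945] [-0.04248001  0.99908238 -0.00416235  0.00353765] 29.6193901350382 [ 0.8380308  -0.175405   -1.36251743]
```

View pics/c1.png

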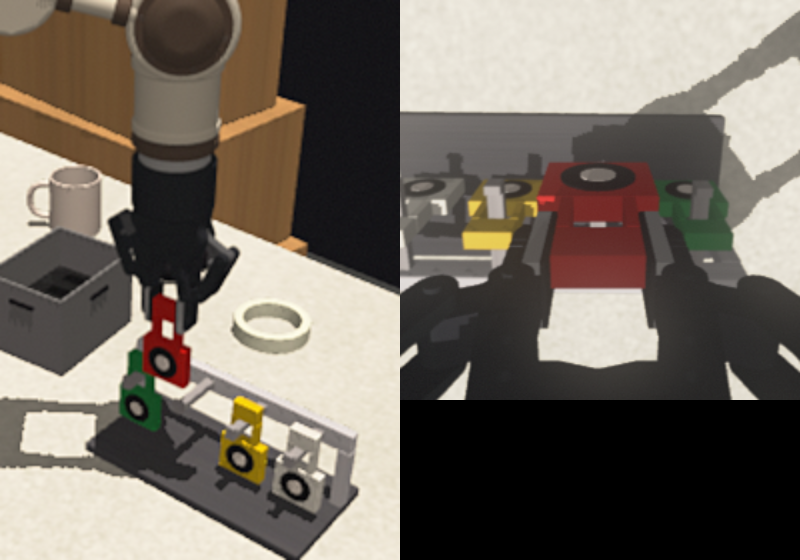

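Emit:
{"method": "arm_command", "body": {"turn": [[0, 0, 0.009], [0, 0, 0.009], [0, 0, 0.009], [0, 0, 0.009], [0, 0, 0.009], [0, 0, 0.009], [0, 0, 0.009], [0, 0, 0.009], [0, 0, 0], [0, 0, 0], [0, 0, 0], [0, 0, 0]], "slide": [[0.0242, 0.03775, 0], [0.0242, 0.03775, 0], [0.0242, 0.03775, 0], [0.0242, 0.03775, 0], [0.0242, 0.03775, 0], [0.0242, 0.03775, 0], [0.0242, 0.03775, 0], [0.0242, 0.03775, 0], [0, 0, 0], [0, 0, -0.04], [0, 0, -0.04], [0, 0, 0]], "jaw": [0, 0, 0, 0, 0, 0, 0, 0, 0, 0, 0, 0]}}

```text
time: 7.18
tool_pos: [602.8, 29.2, 135.9]
eef_rot: [-0.078, 0.997, 0.001, -0.006]
force: [-0.3, -0.7, -1.1]
gripper_width: 29.2
grasp_force: 39.8
```

Emit:
{"method": "arm_command", "body": {"turn": [[0, 0, 0], [0, 0, 0]], "slide": [[0, 0, 0], [0, 0, 0]], "jaw": [0, 0]}}

```text
time: 7.42
tool_pos: [608.3, 29.0, 143.6]
eef_rot: [-0.078, 0.997, -0.0, 0.002]
force: [0.7, 0.0, 0.3]
gripper_width: 29.6
grasp_force: 39.9
```

Emit:
{"method": "arm_command", "body": {"turn": [[0, 0, 0], [0, 0, 0], [0, 0, 0], [0, 0, 0], [0, 0, 0], [0, 0, 0], [0, 0, 0], [0, 0, 0]], "slide": [[0, -0.002, 0], [0, 0, -0.012], [0, 0, -0.012], [0, 0, -0.012], [0, 0, -0.012], [0, 0, -0.011], [0, 0, 0], [0, 0, 0]], "jaw": [0, 0, 0, 0, 0, 0, 0, 0]}}

```text
time: 8.43
tool_pos: [607.8, 27.5, 82.7]
eef_rot: [-0.079, 0.997, -0.0, 0.001]
force: [2.3, 0.2, 1.8]
gripper_width: 29.3
grasp_force: 40.8
```

Emit:
{"method": "arm_command", "body": {"turn": [[0, 0, 0], [0, 0, 0], [0, 0, 0], [0, 0, 0], [0, 0, 0], [0, 0, 0], [0, 0, -0.012], [0, 0, -0.012], [0, 0, -0.012], [0, 0, -0.012], [0, 0, -0.012], [0, 0, -0.012], [0, 0, 0], [0, 0, 0], [0, 0, 0]], "slide": [[0, 0, 0], [0, 0, 0], [0, 0, 0.02], [0, 0, 0.04], [0, 0, 0.04], [0, 0, 0.02], [-0.024, -0.0383, 0], [-0.024, -0.0383, 0], [-0.024, -0.0383, 0], [-0.024, -0.0383, 0], [-0.024, -0.0383, 0], [-0.024, -0.0383, 0], [0, 0, 0], [0, 0, 0], [0, 0, 0]], "jaw": [0.6, 0.6, 0.6, 0.6, 0.6, 0.6, 0.6, 0.6, 0.6, 0.6, 0.6, 0.6, 0.6, 0.6, 0.6]}}

```text
time: 10.3
tool_pos: [463.4, -201.4, 202.2]
eef_rot: [-0.043, 0.999, 0.0, -0.0]
force: [-0.0, 1.1, 0.0]
gripper_width: 51.1
grasp_force: 0.0
```

```bash
cat > tabs.py <<'E'
from fit import *
import sys
fn=sys.argv[1]
s=manip.read_state();snap('wrist',fn)
print(s['time'],s['tool_pos'],s['eef_rot'])
im,W,H,S,V=masks(fn);x,y,z=W[...,0],W[...,1],W[...,2]
m=(z>107)&(z<125)&(y<-130)&(x>440)&(x<500)
m[330:]=0
kk,l,st,ce=cv2.connectedComponentsWithStats(m.astype(np.uint8))
for i in range(1,kk):
    if st[i,4]>40: print('tab',st[i,4],np.round(np.nanmedian(W[l==i],0),1),rect(W[l==i]),im[l==i].mean(0).round())
E
python3 tabs.py w4
python3 - <<'E'
from fit import *
im,W,H,S,V=masks('w4');z=W[...,2]
m=((H<5)|(H>174))&(S>120)&(W[...,1]>-60)
if m.sum()>9: print('red',m.sum(),np.nanpercentile(W[m],[2,50,98],axis=0).round(1))
snap('scene','sc2');im,W,H,S,V=masks('sc2');m=((H<5)|(H>174))&(S>120)&(W[...,1]>-60)&(W[...,1]<90)&(W[...,0]>480)
print('red',m.sum(),np.nanpercentile(W[m],[2,50,98],axis=0).round(1))
import lid;lid.lid('sc2')
E
```

```text
10.3 [ 463.42297671 -201.37156675  202.18347082] [-4.33553852e-02  9.99059684e-01  2.17733831e-04 -1.02978910e-04]
tab 653 [ 477.2 -393.9  115.5] (array([ 478.6, -398.6]), array([12.4, 25.9]), 4.04) [188. 184. 176.]
tab 827 [ 473.  -334.4  115.8] (array([ 474.3, -336.2]), array([12.2, 31.2]), 4.61) [199. 175.  78.]
tab 740 [ 462.  -202.6  116. ] (array([ 463.3, -202.4]), array([12.6, 29.6]), 4.55) [ 63. 100.  68.]
red 244 [[596.   33.5  41.8]
 [599.1  39.1  55.4]
 [611.1  58.5  87.5]]
red 135 [[488.4 -32.6  24.2]
 [602.   22.6  91. ]
 [802.   39.6  98.2]]
lid 2105 (array([489.3, 291.4]), array([120. , 159.7]), 80.01) 14.99597864893479
clip 348 [-60. 728. 166.] [144. 196.] (array([-62.7, 721.2]), array([100.3,  16.3]), 63.03)
clip 160 [396. 309.  20.] [14. 25.] (array([395.9, 307.9]), array([36.1, 33.7]), 81.18)
clip 159 [477. 215.  17.] [13. 21.] (array([476.7, 215.4]), array([33.2, 38.8]), 75.19)
clip 171 [504. 366.  21.] [15. 29.] (array([502.6, 365.7]), array([30.1, 40.4]), 80.3)
clip 161 [584. 275.  20.] [14. 27.] (array([583.4, 276.6]), array([41. , 36.1]), 83.71)
```

Emit:
{"method": "arm_command", "body": {"turn": [[0, 0, 0], [0, 0, 0], [0, 0, 0], [0, 0, 0], [0, 0, 0], [0, 0, 0], [0, 0, 0], [0, 0, 0], [0, 0, 0], [0, 0, 0], [0, 0, 0], [0, 0, 0], [0, 0, 0], [0, 0, 0], [0, 0, 0], [0, 0, 0], [0, 0, 0], [0, 0, 0], [0, 0, 0], [0, 0, 0]], "slide": [[0, -0.001, -0.045], [0, 0, -0.032], [0, 0, -0.02], [0, 0, 0], [0, 0, 0], [0, 0, 0], [0, 0, 0], [0, 0, 0], [0, 0, 0.006], [0, 0, 0.006], [0, 0, 0], [0, 0, 0], [-0.013, -0.0011, 0], [-0.013, -0.0011, 0], [-0.013, -0.0011, 0], [-0.013, -0.0011, 0], [0, 0, 0], [0, 0, 0.05], [0, 0, 0.055], [0, 0, 0]], "jaw": [0.6, 0.6, 0.6, 0.6, 0, 0, 0, 0, 0, 0, 0, 0, 0, 0, 0, 0, 0, 0, 0, 0]}}

```text
time: 12.9
tool_pos: [413.7, -209.9, 227.7]
eef_rot: [-0.043, 0.999, -0.004, 0.004]
force: [0.3, 0.1, -1.2]
gripper_width: 28.8
grasp_force: 39.9
```

Emit:
{"method": "arm_command", "body": {"turn": [[0, 0, 0.012], [0, 0, 0.012], [0, 0, 0.012], [0, 0, 0.012], [0, 0, 0.012], [0, 0, 0.012], [0, 0, 0], [0, 0, 0], [0, 0, 0], [0, 0, 0], [0, 0, 0], [0, 0, 0]], "slide": [[0.0269, 0.03805, 0], [0.0269, 0.03805, 0], [0.0269, 0.03805, 0], [0.0269, 0.03805, 0], [0.0269, 0.03805, 0], [0.0269, 0.03805, 0], [0, 0, 0], [0, 0, -0.04], [0, 0, -0.04], [0, 0, 0], [0, 0, 0], [0, 0, 0]], "jaw": [0, 0, 0, 0, 0, 0, 0, 0, 0, 0, 0, 0]}}

```text
time: 14.4
tool_pos: [573.9, 20.1, 144.6]
eef_rot: [-0.078, 0.997, -0.001, 0.002]
force: [-0.0, -0.2, -0.5]
gripper_width: 29.5
grasp_force: 39.9
```

Emit:
{"method": "arm_command", "body": {"turn": [[0, 0, 0], [0, 0, 0], [0, 0, 0], [0, 0, 0], [0, 0, 0], [0, 0, 0], [0, 0, 0], [0, 0, 0]], "slide": [[-0.001, 0.001, 0], [0, 0, -0.012], [0, 0, -0.012], [0, 0, -0.012], [0, 0, -0.012], [0, 0, -0.012], [0, 0, 0], [0, 0, 0]], "jaw": [0, 0, 0, 0, 0, 0, 0, 0]}}

```text
time: 15.4
tool_pos: [572.4, 21.6, 82.8]
eef_rot: [-0.079, 0.997, -0.0, 0.001]
force: [1.2, 1.1, 2.9]
gripper_width: 29.1
grasp_force: 41.6
```

Emit:
{"method": "arm_command", "body": {"turn": [[0, 0, 0], [0, 0, 0], [0, 0, 0], [0, 0, 0], [0, 0, 0], [0, 0, 0], [0, 0, -0.009], [0, 0, -0.009], [0, 0, -0.009], [0, 0, -0.009], [0, 0, -0.009], [0, 0, -0.009], [0, 0, -0.009], [0, 0, -0.009], [0, 0, 0], [0, 0, 0], [0, 0, 0]], "slide": [[0, 0, 0], [0, 0, 0], [0, 0, 0.02], [0, 0, 0.04], [0, 0, 0.04], [0, 0, 0.02], [-0.0123, -0.0446, 0], [-0.0123, -0.0446, 0], [-0.0123, -0.0446, 0], [-0.0123, -0.0446, 0], [-0.0123, -0.0446, 0], [-0.0123, -0.0446, 0], [-0.0123, -0.0446, 0], [-0.0123, -0.0446, 0], [0, 0, 0], [0, 0, 0], [0, 0, 0]], "jaw": [0.6, 0.6, 0.6, 0.6, 0.6, 0.6, 0.6, 0.6, 0.6, 0.6, 0.6, 0.6, 0.6, 0.6, 0.6, 0.6, 0.6]}}

```text
time: 17.52
tool_pos: [473.4, -334.0, 202.1]
eef_rot: [-0.043, 0.999, 0.0, -0.0]
force: [0.3, -0.4, 0.2]
gripper_width: 51.3
grasp_force: 0.0
```

Emit:
{"method": "arm_command", "body": {"turn": [[0, 0, 0], [0, 0, 0], [0, 0, 0], [0, 0, 0], [0, 0, 0], [0, 0, 0], [0, 0, 0], [0, 0, 0], [0, 0, 0], [0, 0, 0], [0, 0, 0], [0, 0, 0], [0, 0, 0], [0, 0, 0], [0, 0, 0], [0, 0, 0], [0, 0, 0], [0, 0, 0], [0, 0, 0], [0, 0, 0]], "slide": [[0.001, -0.002, -0.045], [0, 0, -0.032], [0, 0, -0.02], [0, 0, 0], [0, 0, 0], [0, 0, 0], [0, 0, 0], [0, 0, 0], [0, 0, 0.006], [0, 0, 0.006], [0, 0, 0], [0, 0, 0], [-0.013, -0.0011, 0], [-0.013, -0.0011, 0], [-0.013, -0.0011, 0], [-0.013, -0.0011, 0], [0, 0, 0], [0, 0, 0.05], [0, 0, 0.055], [0, 0, 0]], "jaw": [0.6, 0.6, 0.6, 0.6, 0, 0, 0, 0, 0, 0, 0, 0, 0, 0, 0, 0, 0, 0, 0, 0]}}

```text
time: 20.02
tool_pos: [424.4, -344.2, 228.3]
eef_rot: [-0.043, 0.999, -0.005, 0.004]
force: [0.6, 0.4, -1.2]
gripper_width: 29.2
grasp_force: 40.0
```

Emit:
{"method": "arm_command", "body": {"turn": [[0, 0, 0.009], [0, 0, 0.009], [0, 0, 0.009], [0, 0, 0.009], [0, 0, 0.009], [0, 0, 0.009], [0, 0, 0.009], [0, 0, 0.009], [0, 0, 0], [0, 0, 0], [0, 0, 0], [0, 0, 0], [0, 0, 0], [0, 0, 0]], "slide": [[0.0143, 0.0445, 0], [0.0143, 0.0445, 0], [0.0143, 0.0445, 0], [0.0143, 0.0445, 0], [0.0143, 0.0445, 0], [0.0143, 0.0445, 0], [0.0143, 0.0445, 0], [0.0143, 0.0445, 0], [0, 0, 0], [0, 0, -0.04], [0, 0, -0.04], [0, 0, 0], [0, 0, 0], [0, 0, 0]], "jaw": [0, 0, 0, 0, 0, 0, 0, 0, 0, 0, 0, 0, 0, 0]}}

```text
time: 21.78
tool_pos: [537.9, 13.8, 144.5]
eef_rot: [-0.078, 0.997, -0.001, 0.002]
force: [-0.3, -0.5, -1.3]
gripper_width: 29.1
grasp_force: 40.1
```

Emit:
{"method": "arm_command", "body": {"turn": [[0, 0, 0], [0, 0, 0], [0, 0, 0], [0, 0, 0], [0, 0, 0], [0, 0, 0], [0, 0, 0], [0, 0, 0]], "slide": [[-0.0007, 0.002, 0], [0, 0, -0.012], [0, 0, -0.012], [0, 0, -0.012], [0, 0, -0.012], [0, 0, -0.012], [0, 0, 0], [0, 0, 0]], "jaw": [0, 0, 0, 0, 0, 0, 0, 0]}}

```text
time: 22.78
tool_pos: [537.2, 16.4, 83.2]
eef_rot: [-0.078, 0.997, -0.0, 0.002]
force: [1.9, 0.6, 4.9]
gripper_width: 28.9
grasp_force: 42.1
```

Emit:
{"method": "arm_command", "body": {"turn": [[0, 0, 0], [0, 0, 0], [0, 0, 0], [0, 0, 0], [0, 0, 0], [0, 0, 0], [0, 0, -0.008], [0, 0, -0.008], [0, 0, -0.008], [0, 0, -0.008], [0, 0, -0.008], [0, 0, -0.008], [0, 0, -0.008], [0, 0, -0.008], [0, 0, -0.008], [0, 0, 0], [0, 0, 0], [0, 0, 0]], "slide": [[0, 0, 0], [0, 0, 0], [0, 0, 0.02], [0, 0, 0.04], [0, 0, 0.04], [0, 0, 0.02], [-0.0064, -0.0465, 0], [-0.0064, -0.0465, 0], [-0.0064, -0.0465, 0], [-0.0064, -0.0465, 0], [-0.0064, -0.0465, 0], [-0.0064, -0.0465, 0], [-0.0064, -0.0465, 0], [-0.0064, -0.0465, 0], [-0.0064, -0.0465, 0], [0, 0, 0], [0, 0, 0], [0, 0, 0]], "jaw": [0.6, 0.6, 0.6, 0.6, 0.6, 0.6, 0.6, 0.6, 0.6, 0.6, 0.6, 0.6, 0.6, 0.6, 0.6, 0.6, 0.6, 0.6]}}

```text
time: 25.02
tool_pos: [478.4, -400.9, 202.0]
eef_rot: [-0.043, 0.999, 0.0, -0.0]
force: [-0.3, 0.6, -1.1]
gripper_width: 51.1
grasp_force: 0.0
```

```bash
python3 tabs.py w5
```

```text
25.025 [ 478.39402288 -400.87767623  202.04672326] [-4.32646954e-02  9.99063565e-01  3.57122354e-04 -1.76124725e-04]
tab 730 [ 477.1 -401.8  116. ] (array([ 478.7, -401.9]), array([12.6, 29.5]), 4.91) [145. 140. 132.]
```

Emit:
{"method": "arm_command", "body": {"turn": [[0, 0, 0], [0, 0, 0], [0, 0, 0], [0, 0, 0], [0, 0, 0], [0, 0, 0], [0, 0, 0], [0, 0, 0], [0, 0, 0], [0, 0, 0], [0, 0, 0], [0, 0, 0], [0, 0, 0], [0, 0, 0], [0, 0, 0], [0, 0, 0], [0, 0, 0], [0, 0, 0], [0, 0, 0], [0, 0, 0]], "slide": [[0, -0.001, -0.045], [0, 0, -0.032], [0, 0, -0.02], [0, 0, 0], [0, 0, 0], [0, 0, 0], [0, 0, 0], [0, 0, 0], [0, 0, 0.006], [0, 0, 0.006], [0, 0, 0], [0, 0, 0], [-0.013, -0.0011, 0], [-0.013, -0.0011, 0], [-0.013, -0.0011, 0], [-0.013, -0.0011, 0], [0, 0, 0], [0, 0, 0.05], [0, 0, 0.055], [0, 0, 0]], "jaw": [0.6, 0.6, 0.6, 0.6, 0, 0, 0, 0, 0, 0, 0, 0, 0, 0, 0, 0, 0, 0, 0, 0]}}

```text
time: 27.58
tool_pos: [428.4, -410.2, 228.6]
eef_rot: [-0.043, 0.999, -0.005, 0.003]
force: [-0.2, -0.2, -1.3]
gripper_width: 29.3
grasp_force: 40.0
```

Emit:
{"method": "arm_command", "body": {"turn": [[0, 0, 0.008], [0, 0, 0.008], [0, 0, 0.008], [0, 0, 0.008], [0, 0, 0.008], [0, 0, 0.008], [0, 0, 0.008], [0, 0, 0.008], [0, 0, 0.008], [0, 0, 0], [0, 0, 0], [0, 0, 0], [0, 0, 0], [0, 0, 0], [0, 0, 0]], "slide": [[0.0083, 0.0465, 0], [0.0083, 0.0465, 0], [0.0083, 0.0465, 0], [0.0083, 0.0465, 0], [0.0083, 0.0465, 0], [0.0083, 0.0465, 0], [0.0083, 0.0465, 0], [0.0083, 0.0465, 0], [0.0083, 0.0465, 0], [0, 0, 0], [0, 0, -0.04], [0, 0, -0.04], [0, 0, 0], [0, 0, 0], [0, 0, 0]], "jaw": [0, 0, 0, 0, 0, 0, 0, 0, 0, 0, 0, 0, 0, 0, 0]}}

```text
time: 29.45
tool_pos: [502.3, 10.4, 144.3]
eef_rot: [-0.078, 0.997, -0.001, 0.002]
force: [0.3, -0.7, -0.5]
gripper_width: 29.2
grasp_force: 40.1
```

Emit:
{"method": "arm_command", "body": {"turn": [[0, 0, 0], [0, 0, 0], [0, 0, 0], [0, 0, 0], [0, 0, 0], [0, 0, 0], [0, 0, 0], [0, 0, 0]], "slide": [[-0.0007, 0, 0], [0, 0, -0.012], [0, 0, -0.012], [0, 0, -0.012], [0, 0, -0.012], [0, 0, -0.012], [0, 0, 0], [0, 0, 0]], "jaw": [0, 0, 0, 0, 0, 0, 0, 0]}}

```text
time: 30.45
tool_pos: [501.7, 10.9, 83.1]
eef_rot: [-0.078, 0.997, -0.0, 0.002]
force: [1.1, 1.1, 4.8]
gripper_width: 29.1
grasp_force: 42.3
```

Emit:
{"method": "arm_command", "body": {"turn": [[0, 0, 0], [0, 0, 0], [0, 0, 0], [0, 0, 0], [0, 0, 0], [0, 0, 0], [0, 0, -0.173], [0, 0, -0.173], [0, 0, -0.173], [0, 0, -0.173], [0, 0, -0.173], [0, 0, -0.173], [0, 0, -0.173], [0, 0, -0.173], [0, 0, -0.173], [0, 0, -0.173], [0, 0, -0.173], [0, 0, 0], [0, 0, 0], [0, 0, 0]], "slide": [[0, 0, 0], [0, 0, 0], [0, 0, 0.02], [0, 0, 0.04], [0, 0, 0.04], [0, 0, 0.02], [-0.0012, 0.0256, 0.01], [-0.0012, 0.0256, 0.01], [-0.0012, 0.0256, 0.01], [-0.0012, 0.0256, 0.01], [-0.0012, 0.0256, 0.01], [-0.0012, 0.0256, 0.01], [-0.0012, 0.0256, 0.01], [-0.0012, 0.0256, 0.01], [-0.0012, 0.0256, 0.01], [-0.0012, 0.0256, 0.01], [-0.0012, 0.0256, 0.01], [0, 0, 0], [0, 0, 0], [0, 0, 0]], "jaw": [0.6, 0.6, 0.6, 0.6, 0.6, 0.6, 0.6, 0.6, 0.6, 0.6, 0.6, 0.6, 0.6, 0.6, 0.6, 0.6, 0.6, 0.6, 0.6, 0.6]}}

```text
time: 32.95
tool_pos: [486.8, 291.6, 311.6]
eef_rot: [0.766, 0.643, -0.001, -0.0]
force: [-0.6, 0.5, 0.1]
gripper_width: 51.6
grasp_force: 0.0
```

Run:
```python
from fit import *
s=manip.read_state();snap('wrist','w6');snap('scene','sc3')
print(s['time'],s['tool_pos'],s['eef_rot'],s['joint_pos'].round(2))
import lid;lid.lid('w6');lid.lid('sc3')
im,W=cloud('w6');V=im.max(2);z=W[...,2]
m=(V<60)&(z>32)&(z<60)&(abs(W[...,0]-490)<70)&(abs(W[...,1]-292)<70);print('ridge',m.sum(),rect(W[m]),np.median(z[m]))
a=cv2.imread('pics/sc3.png')[130:250,220:320]
b=cv2.imread('pics/w6.png')
cv2.imwrite('pics/c2.png',np.hstack([cv2.resize(a,(350,420)),cv2.resize(b,(450,420))]))
```

```text
32.95 [486.82294132 291.59885239 311.55881232] [ 7.66115241e-01  6.42702823e-01 -7.10301597e-04 -1.15954428e-04] [ 0.33  0.1   1.53 -0.    1.51  0.5 ]
lid 24 (array([507.3, 303.7]), array([11.8,  5.8]), 60.56) 13.329364226611602
lid 2098 (array([489. , 291.2]), array([119.9, 160.1]), 80.44) 14.969105866893429
clip 402 [-65. 718. 163.] [144. 191.] (array([-75.7, 698.5]), array([157.7,  18.1]), 61.79)
clip 170 [394. 308.  20.] [14. 26.] (array([396.5, 307.6]), array([37.4, 35.2]), 73.39)
clip 160 [477. 215.  17.] [13. 21.] (array([475.6, 215. ]), array([32.4, 40.9]), 79.26)
clip 164 [503. 366.  21.] [14. 29.] (array([502.5, 365.3]), array([29.9, 38.9]), 82.71)
clip 163 [582. 275.  20.] [14. 26.] (array([583.2, 276.4]), array([40.8, 34.3]), 83.38)
ridge 1 (array([491.2, 329.5]), array([0., 0.]), 0.0) 41.78819614660242
```

View pics/c2.png

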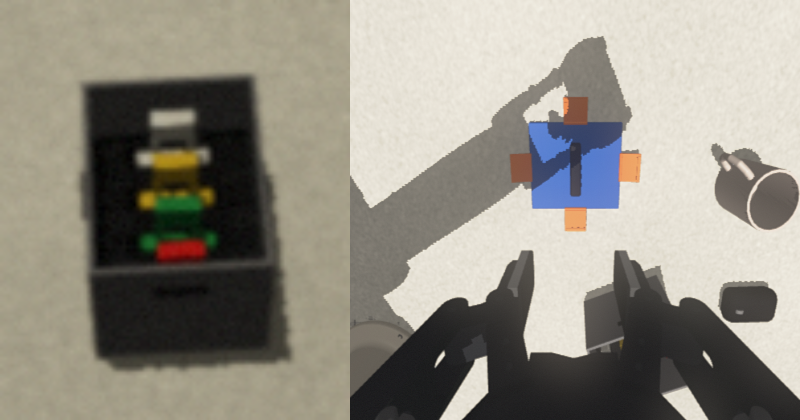

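White/yellow/green/red are all in the case; the lid is at wrist-picture ~(575,165 in the composite), unmoved.

```bash
sed -i 's/S>150)&(z>0)/S>90)\&(V>70)\&(z>0)/; s/(S>180)&(z>-5)/(S>130)\&(z>-5)/' lid.py
python3 - <<'E'
from fit import *
import lid;lid.lid('w6')
im,W=cloud('w6');z=W[...,2]
m=(z>34)&(z<60)&(abs(W[...,0]-490)<90)&(abs(W[...,1]-292)<70);m[240:]=0
print('ridge',m.sum(),rect(W[m]),np.nanmedian(z[m]))
E
```

```text
lid 8482 (array([489.4, 295.1]), array([121.2, 161.4]), 79.78) 13.326178890326911
clip 110 [490. 378.  22.] [18. 26.] (array([490.2, 377.3]), array([22.4,  8. ]), 78.37)
clip 230 [516. 369.  20.] [14. 27.] (array([513.2, 367.3]), array([31.4, 17.2]), 80.36)
clip 683 [584. 279.  18.] [14. 23.] (array([583.4, 278.4]), array([38.5, 33.2]), 79.21)
clip 93 [388. 321.  22.] [18. 24.] (array([393.2, 317.7]), array([23.6, 20.9]), 77.9)
clip 552 [478. 219.  15.] [13. 18.] (array([478. , 218.3]), array([34. , 37.2]), 79.62)
ridge 729 (array([490.8, 293.9]), array([70.3, 17.7]), 80.34) 42.937805652666164
```

Emit:
{"method": "arm_command", "body": {"turn": [[0, 0, 0], [0, 0, 0], [0, 0, 0], [0, 0, 0], [0, 0, 0], [0, 0, 0], [0, 0, 0], [0, 0, 0], [0, 0, 0]], "slide": [[0.004, 0.002, -0.05], [0, 0, -0.05], [0, 0, -0.05], [0, 0, -0.04], [0, 0, -0.03], [0, 0, -0.02], [0, 0, 0], [0, 0, 0], [0, 0, 0]], "jaw": [0.6, 0.6, 0.6, 0.6, 0.6, 0.6, 0.6, 0.6, 0.6]}}

```text
time: 34.17
tool_pos: [492.1, 295.0, 74.0]
eef_rot: [0.766, 0.643, 0.001, 0.001]
force: [-0.5, 0.1, -0.1]
gripper_width: 51.1
grasp_force: 0.0
```

Run:
```python
from fit import *
s=manip.read_state();snap('wrist','w7')
print(s['time'],s['tool_pos'],s['eef_rot'])
im,W=cloud('w7');z=W[...,2]
m=(z>34)&(z<50)&(abs(W[...,0]-490)<60)&(abs(W[...,1]-292)<60);m[350:]=0
k,l,st,c=cv2.connectedComponentsWithStats(m.astype(np.uint8))
for i in range(1,k):
    if st[i,4]>50: print('ridge',st[i],rect(W[l==i]),np.nanmedian(z[l==i]))
```

```text
34.175 [492.13093554 294.95989378  73.96897765] [7.66169382e-01 6.42636865e-01 1.42855442e-03 5.45025104e-04]
ridge [ 258  191   33  115 3503] (array([491.1, 294.3]), array([69.9, 18.1]), 80.2) 43.05666664129124
```

Emit:
{"method": "arm_command", "body": {"turn": [[0, 0, 0], [0, 0, 0], [0, 0, 0], [0, 0, 0], [0, 0, 0], [0, 0, 0], [0, 0, 0], [0, 0, 0], [0, 0, 0], [0, 0, 0], [0, 0, 0]], "slide": [[-0.001, -0.0007, -0.015], [0, 0, -0.014], [0, 0, -0.01], [0, 0, 0], [0, 0, 0], [0, 0, 0], [0, 0, 0], [0, 0, 0], [0, 0, 0], [0, 0, 0], [0, 0, 0]], "jaw": [0.6, 0.6, 0.6, 0.6, 0.6, 0, 0, 0, 0, 0, 0], "newtons": 80}}

```text
time: 35.6
tool_pos: [490.4, 294.1, 34.0]
eef_rot: [0.766, 0.643, 0.0, 0.0]
force: [-1.3, -0.1, 5.8]
gripper_width: 16.4
grasp_force: 80.4
```

Emit:
{"method": "arm_command", "body": {"turn": [[0, 0, 0], [0, 0, 0], [0, 0, 0], [0, 0, 0], [0, 0, 0], [0, 0, 0.0414], [0, 0, 0.0414], [0, 0, 0.0414], [0, 0, 0.0414], [0, 0, 0.0414], [0, 0, 0.0414], [0, 0, 0.0414], [0, 0, 0.0414], [0, 0, 0], [0, 0, 0], [0, 0, 0], [0, 0, 0]], "slide": [[0, 0, 0.015], [0, 0, 0.03], [0, 0, 0.04], [0, 0, 0.04], [0, 0, 0.03], [0.008, -0.0345, 0], [0.008, -0.0345, 0], [0.008, -0.0345, 0], [0.008, -0.0345, 0], [0.008, -0.0345, 0], [0.008, -0.0345, 0], [0.008, -0.0345, 0], [0.008, -0.0345, 0], [0, 0, 0], [0, 0, 0], [0, 0, 0], [0, 0, 0]], "jaw": [0, 0, 0, 0, 0, 0, 0, 0, 0, 0, 0, 0, 0, 0, 0, 0, 0]}}

```text
time: 37.72
tool_pos: [553.7, 18.7, 188.3]
eef_rot: [0.649, 0.76, -0.0, -0.0]
force: [0.8, -0.5, -3.2]
gripper_width: 16.8
grasp_force: 79.1
```

```bash
cat > onc.py <<'E'
from fit import *
import sys
fn=sys.argv[1]
for n in('wrist','scene','side'): 
    s=manip.read_state();snap(n,fn+n)
    im,W,H,S,V=masks(fn+n);z=W[...,2]
    near=(abs(W[...,0]-554)<130)&(abs(W[...,1]-18)<115)&(z>80)
    b=near&(H>100)&(H<128)&(S>90)&(V>50)
    if n=='wrist':b[330:]=0
    print(n,'lid',b.sum(),rect(W[b]),np.nanmedian(z[b]))
    # plane fit
    P=W[b];A=np.c_[P[:,:2]-[554.6,18.5],np.ones(len(P))];print('  plane',np.linalg.lstsq(A,P[:,2],rcond=None)[0].round(4))
    o=(near&(H>5)&(H<18)&(S>130)).astype(np.uint8)
    k,l,st,c=cv2.connectedComponentsWithStats(o)
    for i in range(1,k):
        if st[i,4]>40:
            q=(W[l==i][:,:2]-[554.6,18.5])@np.array([[.9876,-.1573],[.1573,.9876]])
            print('  clip',st[i,4],'case xy',np.percentile(q,[3,50,97],axis=0).round().tolist(),'z',np.percentile(z[l==i],[3,50,97]).round(0))
print(s['time'],s['tool_pos'],s['eef_rot'],s['joint_pos'].round(2),s['gripper_width'])
E
python3 onc.py v1
python3 - <<'E'
import cv2,numpy as np
a=cv2.imread('pics/v1wrist.png');b=cv2.imread('pics/v1side.png')[80:290,180:340]
cv2.imwrite('pics/c3.png',np.hstack([cv2.resize(a,(448,420)),cv2.resize(b,(320,420))]))
E
```

```text
wrist lid 38564 (array([553.4,  27.2]), array([158.6, 106.5]), 9.13) 167.48081205568604
  plane [-3.000000e-04 -7.300000e-03  1.679248e+02]
  clip 7203 case xy [[-18.0, 60.0], [0.0, 78.0], [19.0, 92.0]] z [169. 174. 181.]
  clip 5431 case xy [[78.0, -18.0], [96.0, 2.0], [111.0, 20.0]] z [168. 172. 178.]
  clip 5387 case xy [[-110.0, -18.0], [-95.0, 2.0], [-77.0, 19.0]] z [169. 172. 178.]
  clip 200 case xy [[-13.0, -62.0], [0.0, -60.0], [14.0, 10.0]] z [167. 169. 245.]
scene lid 1362 (array([554.6,  16.7]), array([159.8, 120.7]), 8.72) 169.30399805937782
  plane [2.900000e-03 3.000000e-04 1.702633e+02]
  clip 232 case xy [[-21.0, 59.0], [-0.0, 75.0], [17.0, 90.0]] z [170. 175. 183.]
  clip 228 case xy [[-20.0, -96.0], [-1.0, -78.0], [16.0, -63.0]] z [168. 171. 175.]
  clip 243 case xy [[76.0, -21.0], [94.0, -2.0], [110.0, 17.0]] z [168. 174. 180.]
side lid 1085 (array([550.2,  17. ]), array([160.4, 123.2]), 9.09) 168.87376461942068
  plane [-7.800000e-03 -2.300000e-03  1.683958e+02]
  clip 127 case xy [[75.0, -17.0], [92.0, 1.0], [108.0, 19.0]] z [168. 173. 178.]
  clip 130 case xy [[-23.0, 61.0], [-5.0, 76.0], [13.0, 91.0]] z [169. 175. 182.]
  clip 121 case xy [[-22.0, -94.0], [-5.0, -79.0], [15.0, -61.0]] z [167. 171. 174.]
  clip 104 case xy [[-116.0, -18.0], [-100.0, -2.0], [-27.0, 51.0]] z [114. 174. 180.]
37.825 [553.82011576  18.39798214 188.29632054] [ 6.49472526e-01  7.60385057e-01 -2.32307086e-05 -4.84795296e-05] [-0.18  0.16  1.72  0.    1.26 -0.34] 16.936041773198433
```

View pics/c3.png

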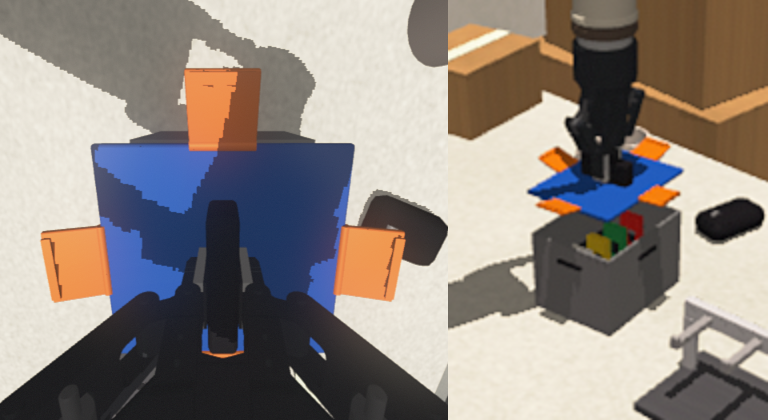

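Emit:
{"method": "arm_command", "body": {"turn": [[0, 0, 0], [0, 0, 0], [0, 0, 0], [0, 0, 0], [0, 0, 0], [0, 0, 0], [0, 0, 0], [0, 0, 0], [0, 0, 0], [0, 0, 0], [0, 0, 0]], "slide": [[0, 0, -0.018], [0, 0, -0.016], [0, 0, -0.01], [0, 0, 0], [0, 0, -0.002], [0, 0, -0.002], [0, 0, -0.002], [0, 0, -0.002], [0, 0, -0.002], [0, 0, 0], [0, 0, 0]], "jaw": [0, 0, 0, 0, 0, 0, 0, 0, 0, 0, 0]}}

```text
time: 39.25
tool_pos: [553.9, 17.8, 134.3]
eef_rot: [0.65, 0.76, -0.0, -0.0]
force: [-0.1, -1.0, -3.9]
gripper_width: 16.7
grasp_force: 79.4
```

Free so far; a little lower until contact, then release and look.

Emit:
{"method": "arm_command", "body": {"turn": [[0, 0, 0], [0, 0, 0], [0, 0, 0], [0, 0, 0], [0, 0, 0]], "slide": [[0, 0, -0.001], [0, 0, -0.001], [0, 0, -0.001], [0, 0, 0], [0, 0, 0]], "jaw": [0, 0, 0, 0, 0]}}

```text
time: 39.88
tool_pos: [554.1, 17.8, 134.0]
eef_rot: [0.65, 0.76, -0.0, 0.0]
force: [-9.2, 0.9, 14.4]
gripper_width: 16.4
grasp_force: 81.8
```

Emit:
{"method": "arm_command", "body": {"turn": [[0, 0, 0], [0, 0, 0], [0, 0, 0], [0, 0, 0], [0, 0, 0], [0, 0, 0], [0, 0, 0], [0, 0, 0], [0, 0, 0], [0, 0, 0], [0, 0, 0]], "slide": [[0, 0, 0.001], [0, 0, 0], [0, 0, 0], [0, 0, 0.02], [0, 0, 0.04], [0, 0, 0.05], [0, 0, 0.05], [0, 0, 0], [0, 0, 0], [0, 0, 0], [0, 0, 0]], "jaw": [0, 0.5, 0.5, 0.5, 0.5, 0.5, 0.5, 0.5, 0, 0, 0]}}

```text
time: 41.25
tool_pos: [553.3, 17.9, 290.7]
eef_rot: [0.65, 0.76, -0.001, -0.001]
force: [-0.1, -0.7, -1.0]
gripper_width: 0.1
grasp_force: 0.0
```

```bash
python3 onc.py v2
python3 - <<'E'
import cv2,numpy as np
a=cv2.imread('pics/v2wrist.png');b=cv2.imread('pics/v2side.png')[80:290,180:340]
cv2.imwrite('pics/c4.png',np.hstack([cv2.resize(a,(448,420)),cv2.resize(b,(320,420))]))
E
```

```text
wrist lid 15149 (array([555.,  18.]), array([158.1, 123. ]), 8.98) 113.25723635045033
  plane [-3.000000e-04 -0.000000e+00  1.135365e+02]
  clip 1547 case xy [[-18.0, 60.0], [0.0, 77.0], [19.0, 91.0]] z [114. 120. 127.]
  clip 1300 case xy [[-109.0, -18.0], [-94.0, 0.0], [-78.0, 18.0]] z [114. 118. 124.]
  clip 1323 case xy [[79.0, -18.0], [95.0, 0.0], [110.0, 18.0]] z [114. 118. 124.]
  clip 185 case xy [[-19.0, -75.0], [3.0, -63.0], [19.0, -60.0]] z [114. 115. 116.]
scene lid 1626 (array([552.6,  15.6]), array([165.4, 120.7]), 8.7) 115.15741336592356
  plane [1.000000e-04 2.900000e-03 1.154952e+02]
  clip 211 case xy [[-112.0, -20.0], [-97.0, -2.0], [-81.0, 15.0]] z [114. 120. 127.]
  clip 214 case xy [[-20.0, 58.0], [-1.0, 74.0], [18.0, 89.0]] z [115. 121. 129.]
  clip 208 case xy [[-20.0, -95.0], [-1.0, -80.0], [17.0, -64.0]] z [113. 117. 122.]
  clip 242 case xy [[75.0, -22.0], [93.0, -2.0], [111.0, 17.0]] z [ 92. 120. 126.]
side lid 1192 (array([551. ,  18.9]), array([160.5, 126.4]), 8.82) 114.67276234450058
  plane [4.20000e-03 7.50000e-03 1.15006e+02]
  clip 135 case xy [[76.0, -19.0], [92.0, -1.0], [109.0, 19.0]] z [114. 119. 126.]
  clip 130 case xy [[-22.0, 59.0], [-5.0, 76.0], [14.0, 90.0]] z [114. 121. 128.]
  clip 132 case xy [[-22.0, -95.0], [-5.0, -79.0], [17.0, -59.0]] z [102. 116. 120.]
  clip 117 case xy [[-116.0, -19.0], [-99.0, -1.0], [-80.0, 27.0]] z [ 93. 120. 126.]
41.35 [553.61627032  17.91744038 291.39705456] [ 6.49795805e-01  7.60108399e-01 -3.94478857e-04 -6.91734946e-04] [-0.19  0.08  1.6   0.    1.47 -0.34] -0.026013828191872746
```

View pics/c4.png

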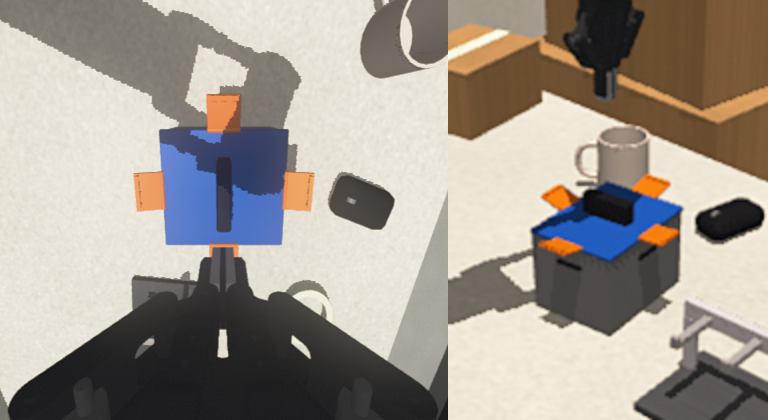

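Emit:
{"method": "arm_command", "body": {"turn": [[0, 0, 0], [0, 0, 0], [0, 0, 0], [0, 0, 0], [0, 0, 0], [0, 0, 0], [0, 0, 0], [0, 0, 0]], "slide": [[-0.004, 0.03, 0], [-0.004, 0.03, 0], [-0.003, 0.019, -0.03], [0, 0, -0.05], [0, 0, -0.046], [0, 0, 0], [0, 0, 0], [0, 0, 0]], "jaw": [0, 0, 0, 0, 0, 0, 0, 0]}}

```text
time: 42.4
tool_pos: [544.8, 96.7, 169.2]
eef_rot: [0.65, 0.76, 0.002, 0.002]
force: [0.8, -0.0, 1.0]
gripper_width: 0.3
grasp_force: 0.0
```

Emit:
{"method": "arm_command", "body": {"turn": [[0, 0, 0], [0, 0, 0], [0, 0, 0], [0, 0, 0], [0, 0, 0], [0, 0, 0], [0, 0, 0], [0, 0, 0], [0, 0, 0], [0, 0, 0]], "slide": [[0, 0, -0.01], [0, 0, -0.01], [0, 0, -0.01], [0, 0, -0.01], [0, 0, -0.01], [0, 0, -0.01], [0, 0, -0.006], [0, 0, 0], [0, 0, 0], [0, 0, 0]], "jaw": [0, 0, 0, 0, 0, 0, 0, 0, 0, 0]}}

```text
time: 43.65
tool_pos: [543.2, 96.8, 100.7]
eef_rot: [0.65, 0.76, 0.0, 0.0]
force: [0.6, 0.3, 0.6]
gripper_width: -0.3
grasp_force: 0.0
```

Emit:
{"method": "arm_command", "body": {"turn": [[0, 0, 0], [0, 0, 0], [0, 0, 0], [0, 0, 0], [0, 0, 0], [0, 0, 0]], "slide": [[0.0002, -0.001, 0], [0.0002, -0.001, 0], [0.0001, -0.001, 0], [0.0001, -0.001, 0], [0, 0, 0], [0, 0, 0]], "jaw": [0, 0, 0, 0, 0, 0]}}

```text
time: 44.4
tool_pos: [543.5, 92.9, 100.3]
eef_rot: [0.65, 0.76, -0.0, -0.0]
force: [-0.0, 1.9, -0.6]
gripper_width: -0.0
grasp_force: 0.9
```

Run:
```python
from fit import *
s=manip.read_state();print(s['tool_pos'],s['force'])
snap('side','s5');a=cv2.imread('pics/s5.png')[130:270,190:330];snap('scene','s6');b=cv2.imread('pics/s6.png')[120:260,200:340]
cv2.imwrite('pics/c5.png',np.hstack([cv2.resize(a,(400,400),interpolation=2),cv2.resize(b,(400,400),interpolation=2)]))
```

```text
[543.49700896  92.90441003 100.29325744] [-0.01360077  1.87206748 -0.62999513]
```

View pics/c5.png

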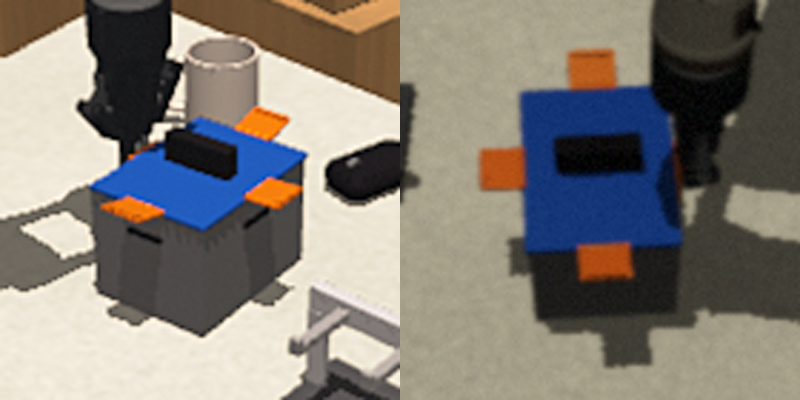

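Emit:
{"method": "arm_command", "body": {"turn": [[0, 0, 0], [0, 0, 0], [0, 0, 0]], "slide": [[0.0001, -0.001, 0], [0, 0, 0], [0, 0, 0]], "jaw": [0, 0, 0]}}

```text
time: 44.88
tool_pos: [543.6, 91.9, 100.3]
eef_rot: [0.65, 0.76, 0.0, -0.0]
force: [-0.6, 1.6, 0.7]
gripper_width: 0.1
grasp_force: 1.2
```

Emit:
{"method": "arm_command", "body": {"turn": [[0, 0, 0], [0, 0, 0], [0, 0, 0], [0, 0, 0], [0, 0, 0], [0, 0, 0], [0, 0, 0], [0, 0, 0], [0, 0, 0]], "slide": [[-0.002, 0.015, 0], [0, 0, 0.03], [0, 0, 0.05], [0, 0, 0.05], [0.003, -0.03, 0.04], [0.004, -0.03, 0.02], [0.005, -0.03, 0], [0, 0, 0], [0, 0, 0]], "jaw": [0, 0, 0, 0, 0, 0, 0, 0, 0]}}

```text
time: 46.0
tool_pos: [553.4, 17.7, 289.9]
eef_rot: [0.65, 0.76, -0.0, -0.0]
force: [-0.1, -0.5, 0.6]
gripper_width: 0.1
grasp_force: 0.0
```

```bash
python3 onc.py v3 | grep -v plane
python3 - <<'E'
import cv2,numpy as np
a=cv2.imread('pics/v3wrist.png')[100:330,140:420];b=cv2.imread('pics/v3scene.png')[130:250,220:320]
cv2.imwrite('pics/c6.png',np.hstack([cv2.resize(a,(448,420)),cv2.resize(b,(350,420),interpolation=2)]))
E
```

```text
wrist lid 15391 (array([555.2,  16.5]), array([158.5, 121.7]), 9.03) 113.27603718402473
  clip 217 case xy [[-18.0, 60.0], [-1.0, 62.0], [18.0, 64.0]] z [ 81. 113. 114.]
  clip 1319 case xy [[78.0, -20.0], [95.0, -1.0], [110.0, 16.0]] z [114. 118. 123.]
  clip 1298 case xy [[-109.0, -20.0], [-94.0, -2.0], [-78.0, 16.0]] z [114. 118. 124.]
  clip 115 case xy [[-18.0, -75.0], [7.0, -66.0], [19.0, -62.0]] z [113. 115. 116.]
scene lid 1653 (array([554.5,  13.4]), array([162.6, 120.3]), 8.81) 115.10621456516249
  clip 211 case xy [[-112.0, -22.0], [-97.0, -4.0], [-80.0, 14.0]] z [115. 120. 127.]
  clip 205 case xy [[-20.0, -98.0], [-1.0, -82.0], [16.0, -66.0]] z [113. 117. 121.]
  clip 239 case xy [[75.0, -24.0], [93.0, -5.0], [111.0, 17.0]] z [ 92. 120. 126.]
side lid 1208 (array([551.9,  14.7]), array([162.9, 121.5]), 9.42) 114.64178229299
  clip 131 case xy [[76.0, -20.0], [93.0, -1.0], [108.0, 19.0]] z [114. 119. 125.]
  clip 131 case xy [[-24.0, -96.0], [-4.0, -81.0], [18.0, -61.0]] z [ 97. 117. 121.]
  clip 116 case xy [[-116.0, -21.0], [-100.0, -3.0], [-79.0, 27.0]] z [ 94. 120. 126.]
46.1 [553.35913453  17.95620566 289.95528858] [ 6.49317099e-01  7.60517690e-01 -1.28680985e-04 -3.62930869e-04] [-0.19  0.08  1.6   0.    1.46 -0.34] -0.3165397552427685
```

View pics/c6.png

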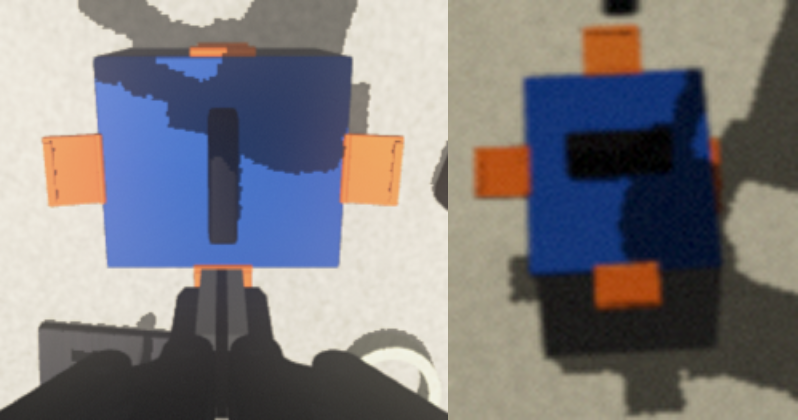

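Emit:
{"method": "arm_command", "body": {"turn": [[0, 0, 0], [0, 0, 0], [0, 0, 0], [0, 0, 0], [0, 0, 0], [0, 0, 0], [0, 0, 0], [0, 0, 0], [0, 0, 0], [0, 0, 0], [0, 0, 0], [0, 0, 0], [0, 0, 0], [0, 0, 0], [0, 0, 0], [0, 0, 0], [0, 0, 0], [0, 0, 0]], "slide": [[0.005, -0.03, 0], [0.005, -0.03, 0], [0.0044, -0.0207, -0.025], [0, 0, -0.05], [0, 0, -0.046], [0, 0, 0], [0, 0, 0], [0, 0, 0], [0, 0, -0.01], [0, 0, -0.01], [0, 0, -0.01], [0, 0, -0.01], [0, 0, -0.01], [0, 0, -0.01], [0, 0, -0.009], [0, 0, 0], [0, 0, 0], [0, 0, 0]], "jaw": [0, 0, 0, 0, 0, 0, 0, 0, 0, 0, 0, 0, 0, 0, 0, 0, 0, 0]}}

```text
time: 48.4
tool_pos: [568.3, -63.8, 100.6]
eef_rot: [0.65, 0.76, 0.0, 0.0]
force: [-0.2, -0.1, 0.1]
gripper_width: 0.2
grasp_force: 0.0
```

Emit:
{"method": "arm_command", "body": {"turn": [[0, 0, 0], [0, 0, 0], [0, 0, 0], [0, 0, 0], [0, 0, 0], [0, 0, 0], [0, 0, 0], [0, 0, 0], [0, 0, 0]], "slide": [[-0.0002, 0.0012, 0], [-0.0002, 0.0012, 0], [-0.0002, 0.0012, 0], [-0.0002, 0.0012, 0], [-0.0002, 0.0012, 0], [-0.0001, 0.0012, 0], [0, 0, 0], [0, 0, 0], [0, 0, 0]], "jaw": [0, 0, 0, 0, 0, 0, 0, 0, 0]}}

```text
time: 49.52
tool_pos: [566.9, -56.6, 100.3]
eef_rot: [0.65, 0.76, 0.0, -0.0]
force: [-0.5, -0.5, 0.5]
gripper_width: -0.2
grasp_force: 0.5
```

Emit:
{"method": "arm_command", "body": {"turn": [[0, 0, 0], [0, 0, 0], [0, 0, 0], [0, 0, 0.1745], [0, 0, 0.1745], [0, 0, 0.1745], [0, 0, 0.1745], [0, 0, 0.1745], [0, 0, 0.1745], [0, 0, 0.1745], [0, 0, 0.1745], [0, 0, 0.1745], [0, 0, 0], [0, 0, 0], [0, 0, 0]], "slide": [[0.002, -0.015, 0], [0, 0, 0.03], [0, 0, 0.05], [0, 0, 0.05], [-0.0045, 0.03, 0.03], [-0.0045, 0.03, 0.03], [-0.005, 0.03, 0], [0, 0, 0], [0, 0, 0], [0, 0, 0], [0, 0, 0], [0, 0, 0], [0, 0, 0], [0, 0, 0], [0, 0, 0]], "jaw": [0, 0, 0, 0, 0, 0, 0, 0, 0, 0, 0, 0, 0, 0, 0]}}

```text
time: 51.4
tool_pos: [555.0, 18.2, 290.3]
eef_rot: [-0.077, 0.997, 0.0, -0.0]
force: [-0.6, 0.1, 0.1]
gripper_width: 0.3
grasp_force: 0.0
```

```bash
python3 onc.py v4 | grep -v plane
```

```text
wrist lid 15744 (array([554.5,  19.4]), array([158.3, 122.7]), 9.27) 113.30460104167238
  clip 1716 case xy [[-110.0, -17.0], [-95.0, 1.0], [-78.0, 19.0]] z [114. 118. 124.]
  clip 127 case xy [[-19.0, -65.0], [-1.0, -63.0], [18.0, -61.0]] z [112. 113. 114.]
  clip 99 case xy [[-19.0, 63.0], [-6.0, 65.0], [6.0, 67.0]] z [111. 113. 115.]
scene lid 1566 (array([553.4,  17.1]), array([162.1, 121.8]), 8.61) 115.23422064508239
  clip 212 case xy [[-112.0, -19.0], [-97.0, -1.0], [-80.0, 17.0]] z [114. 120. 127.]
  clip 239 case xy [[75.0, -20.0], [92.0, -0.0], [110.0, 19.0]] z [ 99. 120. 126.]
side lid 1207 (array([550.7,  17.2]), array([162.3, 124.2]), 9.45) 114.66709488216323
  clip 130 case xy [[74.0, -17.0], [92.0, 1.0], [107.0, 20.0]] z [115. 119. 125.]
  clip 130 case xy [[-22.0, -65.0], [-3.0, -62.0], [26.0, -58.0]] z [ 81.  96. 114.]
  clip 119 case xy [[-115.0, -18.0], [-99.0, 1.0], [-79.0, 30.0]] z [ 93. 120. 126.]
51.5 [554.97164007  18.30969301 290.31164621] [-7.74146247e-02  9.96998984e-01  8.34169730e-06  2.77436995e-05] [-0.18  0.08  1.6   0.    1.46 -1.91] 0.017848138555871963
```

Emit:
{"method": "arm_command", "body": {"turn": [[0, 0, 0], [0, 0, 0], [0, 0, 0], [0, 0, 0], [0, 0, 0], [0, 0, 0], [0, 0, 0], [0, 0, 0], [0, 0, 0], [0, 0, 0], [0, 0, 0], [0, 0, 0], [0, 0, 0], [0, 0, 0], [0, 0, 0], [0, 0, 0], [0, 0, 0], [0, 0, 0]], "slide": [[0.035, 0.005, 0], [0.035, 0.005, 0], [0.0286, 0.006, -0.025], [0, 0, -0.05], [0, 0, -0.046], [0, 0, 0], [0, 0, 0], [0, 0, 0], [0, 0, -0.01], [0, 0, -0.01], [0, 0, -0.01], [0, 0, -0.01], [0, 0, -0.01], [0, 0, -0.01], [0, 0, -0.009], [0, 0, 0], [0, 0, 0], [0, 0, 0]], "jaw": [0, 0, 0, 0, 0, 0, 0, 0, 0, 0, 0, 0, 0, 0, 0, 0, 0, 0]}}

```text
time: 53.8
tool_pos: [653.7, 34.3, 100.6]
eef_rot: [-0.078, 0.997, -0.0, 0.0]
force: [-0.3, -0.3, 0.4]
gripper_width: -0.1
grasp_force: 0.0
```

Emit:
{"method": "arm_command", "body": {"turn": [[0, 0, 0], [0, 0, 0], [0, 0, 0], [0, 0, 0], [0, 0, 0], [0, 0, 0], [0, 0, 0], [0, 0, 0]], "slide": [[-0.0013, -0.0002, 0], [-0.0013, -0.0002, 0], [-0.0013, -0.0002, 0], [-0.0013, -0.0002, 0], [-0.0013, -0.0002, 0], [0, 0, 0], [0, 0, 0], [0, 0, 0]], "jaw": [0, 0, 0, 0, 0, 0, 0, 0]}}

```text
time: 54.8
tool_pos: [647.0, 33.4, 100.3]
eef_rot: [-0.078, 0.997, -0.0, -0.0]
force: [-0.4, -0.6, 0.2]
gripper_width: 0.3
grasp_force: 0.1
```

Emit:
{"method": "arm_command", "body": {"turn": [[0, 0, 0], [0, 0, 0], [0, 0, 0], [0, 0, 0], [0, 0, 0], [0, 0, 0], [0, 0, 0], [0, 0, 0], [0, 0, 0], [0, 0, 0], [0, 0, 0], [0, 0, 0], [0, 0, 0]], "slide": [[0.015, 0.0024, 0], [0, 0, 0.03], [0, 0, 0.05], [0, 0, 0.03], [-0.0414, -0.0066, 0], [-0.0414, -0.0066, 0], [-0.0414, -0.0066, 0], [-0.0414, -0.0066, 0], [-0.0414, -0.0066, 0], [0, 0, -0.02], [0, 0, -0.02], [0, 0, 0], [0, 0, 0]], "jaw": [0, 0, 0, 0, 0, 0, 0, 0, 0, 0, 0, 0, 0]}}

```text
time: 56.42
tool_pos: [455.5, 2.6, 171.1]
eef_rot: [-0.078, 0.997, -0.0, 0.0]
force: [0.5, -0.2, 0.0]
gripper_width: -0.1
grasp_force: 0.0
```

Emit:
{"method": "arm_command", "body": {"turn": [[0, 0, 0], [0, 0, 0], [0, 0, 0], [0, 0, 0], [0, 0, 0], [0, 0, 0], [0, 0, 0], [0, 0, 0], [0, 0, 0], [0, 0, 0], [0, 0, 0]], "slide": [[0, 0, 0], [0, 0, -0.01], [0, 0, -0.01], [0, 0, -0.01], [0, 0, -0.01], [0, 0, -0.01], [0, 0, -0.01], [0, 0, -0.01], [0, 0, 0], [0, 0, 0], [0, 0, 0]], "jaw": [0, 0, 0, 0, 0, 0, 0, 0, 0, 0, 0]}}

```text
time: 57.8
tool_pos: [455.2, 2.7, 100.6]
eef_rot: [-0.078, 0.997, -0.0, 0.0]
force: [-1.1, -0.1, 0.4]
gripper_width: -0.3
grasp_force: 0.3
```

Emit:
{"method": "arm_command", "body": {"turn": [[0, 0, 0], [0, 0, 0], [0, 0, 0], [0, 0, 0], [0, 0, 0], [0, 0, 0], [0, 0, 0], [0, 0, 0]], "slide": [[0.0014, 0.0002, 0], [0.0014, 0.0002, 0], [0.0014, 0.0002, 0], [0.0014, 0.0002, 0], [0.0014, 0.0002, 0], [0, 0, 0], [0, 0, 0], [0, 0, 0]], "jaw": [0, 0, 0, 0, 0, 0, 0, 0]}}

```text
time: 58.8
tool_pos: [461.5, 3.7, 100.2]
eef_rot: [-0.078, 0.997, 0.0, -0.001]
force: [-5.1, -1.5, 2.9]
gripper_width: -0.1
grasp_force: 2.5
```

Emit:
{"method": "arm_command", "body": {"turn": [[0, 0, 0], [0, 0, 0], [0, 0, 0], [0, 0, 0], [0, 0, 0], [0, 0, 0], [0, 0, 0], [0, 0, 0], [0, 0, 0], [0, 0, 0], [0, 0, 0]], "slide": [[-0.015, -0.0024, 0], [0, 0, 0.03], [0, 0, 0.05], [0, 0, 0.05], [0, 0, 0.05], [0.03, 0, 0.05], [0.04, 0, 0], [0.03, 0, 0], [0, 0, 0], [0, 0, 0], [0, 0, 0]], "jaw": [0, 0, 0, 0, 0, 0, 0, 0, 0, 0, 0]}}

```text
time: 60.18
tool_pos: [546.6, 1.4, 330.6]
eef_rot: [-0.078, 0.997, -0.0, 0.0]
force: [-0.6, 0.5, 0.3]
gripper_width: -0.2
grasp_force: 0.0
```

```bash
python3 onc.py v5
python3 - <<'E'
import cv2,numpy as np
a=cv2.imread('pics/v5wrist.png')[80:330,120:440];b=cv2.imread('pics/v5scene.png')[130:250,220:320];c=cv2.imread('pics/v5side.png')[150:260,205:315]
cv2.imwrite('pics/c7.png',np.hstack([cv2.resize(a,(384,300)),cv2.resize(b,(200,300),interpolation=2),cv2.resize(c,(210,300),interpolation=2)]))
E
```

```text
wrist lid 12119 (array([555.4,  19.7]), array([158.3, 122.3]), 8.97) 113.31771268938573
  plane [-9.000000e-04  1.900000e-03  1.133448e+02]
  clip 168 case xy [[-83.0, -17.0], [-81.0, 1.0], [-79.0, 19.0]] z [ 81. 113. 115.]
  clip 92 case xy [[-17.0, -65.0], [1.0, -63.0], [20.0, -61.0]] z [112. 113. 114.]
  clip 70 case xy [[-17.0, 63.0], [-5.0, 65.0], [7.0, 67.0]] z [112. 113. 115.]
  clip 44 case xy [[9.0, -5.0], [83.0, 11.0], [85.0, 19.0]] z [112. 113. 262.]
scene lid 1560 (array([554.3,  17.3]), array([161.5, 121.8]), 8.66) 115.14222191141812
  plane [-1.000000e-03 -7.000000e-04  1.154989e+02]
  clip 177 case xy [[76.0, -20.0], [83.0, -1.0], [86.0, 19.0]] z [ 81.  98. 116.]
side lid 1212 (array([552.7,  18.6]), array([161.6, 123.5]), 8.81) 114.57957041028556
  plane [1.900000e-03 8.000000e-03 1.148513e+02]
  clip 130 case xy [[-21.0, -65.0], [-2.0, -62.0], [26.0, -58.0]] z [ 81.  96. 113.]
  clip 180 case xy [[-88.0, -17.0], [-84.0, -0.0], [-80.0, 21.0]] z [ 81.  97. 114.]
60.275 [546.64591905   1.38956502 330.64215443] [-7.78226658e-02  9.96967151e-01 -6.87603109e-05  3.56282902e-04] [-0.22  0.04  1.56  0.    1.54 -1.95] -0.1286652967291125
```

View pics/c7.png

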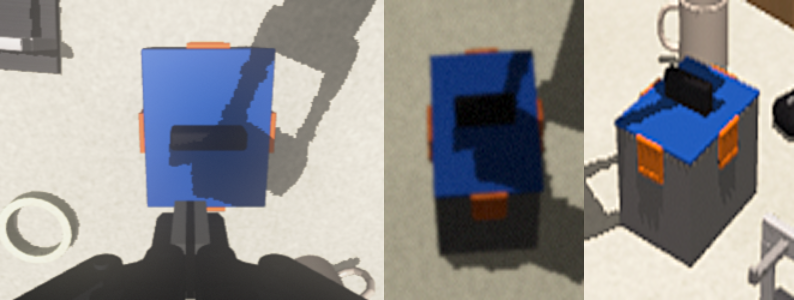

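Run:
```python
from fit import *
M=np.array([[.9877,-.1564],[.1564,.9877]])
for f,ax,lo in(('v5scene',0,70),('v5side',0,-95),('v5side',1,-75),('v5scene',1,55),('v5wrist',1,55)):
    im,W,H,S,V=masks(f);z=W[...,2];q=(W[...,:2]-[554.9,18.7])@M
    m=(H>3)&(H<18)&(S>120)&(z>80)&(z<107)&(q[...,ax]>lo)&(q[...,ax]<lo+20)&(abs(q[...,1-ax])<17)
    if m.sum()>15: print(f,ax,m.sum(),np.polyfit(z[m],q[...,ax][m],1).round(3),np.median(q[...,ax][m]).round(1))
    else: print(f,ax,m.sum())
s=manip.read_state();print(s['time'],s['force'])
```

```text
v5scene 0 107 [-7.6000e-02  9.0015e+01] 83.0
v5side 0 117 [ 4.2000e-02 -8.8345e+01] -84.5
v5side 1 73 [ 5.7000e-02 -6.7708e+01] -62.5
v5scene 1 1
v5wrist 1 0
60.325 [-0.25619291  0.59773702 -0.60431059]
```

```bash
python3 -c "
from station import ticket
print(ticket.close_job())"
```

```text
the job is handed in; nothing more can be done
None
```

All four paddles stand fully down in the case, the lid is level on the rim and all four clips were pushed to their stops; the job was handed in at about 60 s, verdict not shown. The +y clip was the only one not re-measured at the end.

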